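Counter-hold the creeping bolt behind the bracket

ROBOT

A 6-joint arm with a two-finger parallel gripper is mounted at the origin on the work surface. World frame = base frame: x ahead of the robot, y to its left, z up, the work surface at z = 0. Lengths are in m, angles in rad, forces in N, time in s.
With the tool pointing down it reaches from about 0.35 to 0.925 m from the base axis. Payload 6.4 kg.
Tool frame: the origin (TCP) lies midway between the tips of the shut fingers; the grasp point (between the pads) lies 19 mm behind it (tcp_to_grasp is the distance from the TCP to the grasp point, in m); z points along the fingers, y is the line along which they close (so a half turn about z gives the same grasp; the last joint's range is limited). The gripper opens to 94 mm and grips with 3 to 60 N. Pads are 16 mm wide; open, the fingers measure 119 mm over their backs; the gripper's body (75 mm by 177 mm) begins 78 mm behind the grasp point.
Start: joints at [-1.377, 0.245, 1.558, -0, 1.339, -0.174], TCP at [0.234, -0.607, 0.205] pointing down, gripper open.
Joint ranges: [-3.13, 3.13], [-1.02, 2.26], [0.13, 2.54], [-0.95, 4.09], [0.21, 2.88], [-2.74, 2.74]. Speed limits (rad/s): [2.57, 2.57, 3.14, 3.14, 3.14, 3.14].

INTERFACE

Orientations are given as a unit quaternion [x, y, z, w].
In Python, from workcell import get_obs, camera, hand_in, boxes_of, tip_of, tcp_to_grasp gives the robot as it stands.
- The arm moves only by the shell command python3 -m crank 'ROWS' [FORCE]. ROWS is JSON, a list that holds one entry, the list of rows, each a list of 7 numbers: the turn, a rotation vector about the tool's x, y, z each as a share of 2 pi rad, from -1 to 1, then the shift along the tool's x, y, z each as a share of 30 mm, from -1 to 1, then the closure, from 0 (fully open) to 1 (shut). A call has 1 to 8 rows; each row shifts and turns the commanded pose from where the row before left it, along the tool's axes as they then stand; what a row does not reach is not made up. A row lasts 1/12 s, in which the tool goes at most 41.7 mm and 7.16 degrees, less where a joint would pass 70% of its speed; a pose out of reach is approached as far as the arm can. A call with a number of a shift or a turn outside -1 to 1 is refused whole. A call with a gripper value outside its range is refused whole. The fingers move at their own pace and stop on an object; FORCE is the grip in N (left out, the last holds). Time passes only in rows, so rows that do not move let the fingers close. It gives the time, the measured TCP pose, the force, the opening and the grip force at its end, in the units of the state.
- get_obs(): the state, without advancing time (a new reading comes with each control period).
- camera(name): name is "scene" or "top" or "wrist"; returns a dict with "color" (420x560x3 uint8, red, green, blue), "K" (3x3 intrinsics, pixels), "k1" (the pictures are not rectified: a ray, as slopes to the right and down, at radius r is drawn at 1 + k1 r^2 times it, then the intrinsics apply), "cam_to_world" (4x4, takes a point from camera to world coordinates); the wrist camera has in their place "tool_from_camera" (4x4, takes a point from camera to tool coordinates, whose origin is the TCP and whose axes are the flange's). Camera axes: x right, y up, looking along -z (the intrinsics and any distortion apply to the point x, -y, -z); pixel columns grow to the right and rows downward; lengths in m; the calibration is good to about 2 mm. A picture is of the moment at which its call begins: read the wrist's pose just before it. There is no depth.
- hand_in(): hands the job in; it is judged then, once.
Trained networks look in a picture, given as the dict that the camera call returned (one of the last four; its "shot" number tells which), for a name from the list of things; names that differ only in an ending like _2 or _b are one class to them, and where a whole thing is asked for, a point or a joint stands for the part that bears it (a point fixed in the world has none). Each returns a list of dicts, best first, with "confidence" (0 to 1); they miss things now and then, are a little off and sometimes report something else, mostly with a low value. They report only what shows in the picture. A call takes as long as a camera call.
- boxes_of(picture, query): "bbox" ([centre column, centre row, width, height] in pixels, round what is visible of it).
- tip_of(picture, query): "location" ([row, column] in pixels: a listed point, or the origin of a listed thing).
The state is a dict: "time": time; "q": joint angles; "dq": joint speeds; "joint_torque": joint torques, N m; "tcp_pos": TCP position; "ee_rot": TCP orientation; "contact_force": force on the tool from outside, world axes, zero at the start; "wrist_torque": the same for the moment, N m; "grip_width": finger opening in m; "grip_force": force on a finger pad.
Only numpy, scipy, OpenCV 4.12 (cv2) and the standard library are available. Lean on these libraries where they do the work, as an engineer would, in place of code of your own. Each camera call takes 0.05 s, during which the arm holds its last target. There are 200 camera calls.

TASK

A spanner has been left on one of the three nuts at the front of the rusty bracket, and its weight is slowly dragging that bolt round: reach down into the narrow gap behind the steel plate, grip the hidden head of that same bolt squarely across two of its flats and hold it firmly, so that bolt and spanner stop turning while the spanner is still roughly level (within about 25 degrees). Wait until it has come to rest in your grip, and finish the program still holding the head: do not let go. Do not knock over or push aside the glue bottle.

Things in the scene. Friction and masses are not known exactly. Their poses are not given: they have to be found in the camera images.
- bracket: Fixed bracket on the bench, base 130 x 340 x 10 mm. Origin: on the bench under the middle bolt head; x across, away from the robot; y along; z up. Rusty steel front plate: x -29 to -21 mm, y -170 to 170 mm, top at 155 mm. It carries three equal bolts, axes along x, 125 mm above the bench, at y -90, 0, 90 mm; nuts in front, heads behind.
- gap (a point): Middle of the gap's mouth, level with the plate's top edge, 155 mm above the bench and 2 mm beyond the bracket's origin in x. The gap between front plate and a plywood board behind it (18 mm thick, top 140 mm above the bench) is 46 mm wide, open at the top and the ends, and holds the three bolt heads.
- spanner_bolt: The bolt with the spanner, at any of the three places; bolt, nut and spanner turn as one about x. Origin: centre of the hex head, in the gap. Head 24 mm across flats, 28 mm across corners, 14 mm thick (x -7 to 7 mm), then a bush of 21 mm diameter up to the plate. x: bolt axis, as the bracket's x. y: along the spanner's handle; two flats of the head are square to y, upright when the handle is level.
- spanner_end (a point): Centre of the spanner's open end, 200 mm from the bolt axis, to the robot's left, in front of the plate (spanner: 27 mm deep, up to 60 mm this side of the head's centre). At the start the handle is 1 to 13 degrees above level; damped, without spring, it sinks 0.5 to 1 degree per second until held. A grip of 20 to 40 N square on the flats stops it; a skew grip slowly turns it into line, over seconds.
- bolt_b: One of the two other bolts, fixed and without a spanner. Same head and size; origin at the centre of its head, same axes as the bracket. Not to be held.
- bolt_c: The other bolt without a spanner; as bolt_b.
- glue: White glue bottle with a red cap, 52 mm diameter, 125 mm tall, standing loose beside the end of the bracket on the robot's right. Origin: centre of its underside, z up.

How it is judged:
At the end, for the whole second after the job is handed in: Through the last second the fingers press on the bolt with more than 5 N, the grasp point is within 22 mm of the centre of the head of the bolt with the spanner, that bolt turns slower than 0.006 rad/s, and the spanner is within 0.45 rad (26 degrees) of level (contact force between the fingers and spanner_bolt above 5 N and distance between the grasp point and spanner_bolt below 0.022 m and angular speed of spanner_bolt below 0.006 rad/s and angle between the y axis of spanner_bolt and the y axis of bracket, either way round below 0.45 rad); the arm keeps its last pose, push and grip.
It fails at once if the glue bottle is knocked over or pushed more than 50 mm (angle between glue's own z axis and vertical above 0.6 rad or distance of glue from where it was at the start of the episode above 0.05 m).
It also fails if it takes over 32 s, if anything falls off the work surface, if the arm or the gripper's body presses on something with over 40 N, if the wrist force passes 120 N, or if a joint passes its speed limit or range.

## Working session

There is one attempt and no reset: what is moved stays moved. The work goes in short steps, Python scripts to look and compute and a shell command to move; the robot and the scene stay as the last step left them, time stands still between calls to the robot, and variables do not carry over. Pictures are saved under pics/ and viewed, at most 10 in all, crops included, and the job is handed in when it is done.

```bash
mkdir -p pics; ls
cat > h.py <<'E'
import numpy as np,cv2
from workcell import *
def ray(p,rc,T=None):
    r,c=rc;K=p["K"];d=np.array([(c-K[0,2])/K[0,0],(r-K[1,2])/K[1,1]]);u=d.copy()
    for _ in range(20): u=d/(1+p["k1"]*(u@u))
    T=np.array(p["cam_to_world"]) if T is None else T
    v=T[:3,:3]@np.array([u[0],-u[1],-1]);return T[:3,3],v/np.linalg.norm(v)
def atz(p,rc,z,T=None):
    o,v=ray(p,rc,T);return o+v*(z-o[2])/v[2]
def tri(rs):
    A=np.zeros((3,3));b=np.zeros(3);
    for o,v in rs: M=np.eye(3)-np.outer(v,v);A+=M;b+=M@o
    x=np.linalg.solve(A,b);return x,[np.linalg.norm((np.eye(3)-np.outer(v,v))@(x-o)) for o,v in rs]
def proj(p,X,T=None):
    T=np.array(p["cam_to_world"]) if T is None else T
    c=T[:3,:3].T@(np.asarray(X)-T[:3,3]);u=np.array([c[0],-c[1]])/-c[2];u=u*(1+p["k1"]*(u@u));K=p["K"]
    return np.array([K[1,1]*u[1]+K[1,2],K[0,0]*u[0]+K[0,2]])
E
python3 - <<'E'
from h import *
ps={}
for n in("scene","top"):
    p=camera(n);ps[n]=p;cv2.imwrite(f"pics/{n}0.png",p["color"][:,:,::-1])
    print(n,np.round(p["cam_to_world"],3).tolist())
    for q in("bracket","gap","spanner_bolt","spanner_end","bolt_b","glue"):
        print(q,[(np.round(d["location"],1).tolist(),round(d["confidence"],2)) for d in tip_of(p,q)][:4],[(np.round(d["bbox"]).tolist(),round(d["confidence"],2)) for d in boxes_of(p,q)][:2])
print(get_obs())
E
```

```text
pics
scene [[-0.128, -0.754, 0.645, 1.042], [0.992, -0.087, 0.096, 0.062], [-0.017, 0.652, 0.758, 0.737], [0.0, 0.0, 0.0, 1.0]]
bracket [([268.0, 296.8], 0.7)] [([297.0, 251.0, 201.0, 103.0], 0.73)]
gap [([219.7, 295.9], 0.7), ([234.0, 349.0], 0.23)] [([297.0, 250.0, 200.0, 100.0], 0.79)]
spanner_bolt [([231.0, 350.1], 0.7)] [([407.0, 217.0, 133.0, 43.0], 0.93)]
spanner_end [([206.0, 461.5], 0.87), ([225.8, 246.3], 0.34)] [([406.0, 217.0, 130.0, 41.0], 0.64), ([173.0, 220.0, 31.0, 59.0], 0.21)]
bolt_b [([230.7, 294.0], 0.72), ([204.2, 462.5], 0.58), ([222.4, 246.6], 0.55)] [([248.0, 215.0, 18.0, 33.0], 0.56)]
glue [([236.7, 175.2], 0.63)] [([170.0, 221.0, 32.0, 56.0], 0.63)]
top [[-0.002, 0.991, -0.133, 0.418], [-1.0, -0.0, 0.01, -0.013], [0.01, 0.133, 0.991, 0.917], [0.0, 0.0, 0.0, 1.0]]
bracket [([207.0, 261.1], 0.77)] [([257.0, 205.0, 179.0, 64.0], 0.59)]
gap [([190.3, 257.7], 0.93)] [([257.0, 203.0, 178.0, 67.0], 0.72)]
spanner_bolt [([196.6, 213.2], 0.94)] [([157.0, 210.0, 124.0, 37.0], 0.9), ([382.0, 222.0, 31.0, 27.0], 0.74)]
spanner_end [([226.9, 106.2], 0.8)] [([158.0, 211.0
[... 266 characters left out ...]
y([-1.37711853e+00,  2.45097590e-01,  1.55782406e+00,  1.70664373e-05,
        1.33869216e+00, -1.74102840e-01]), 'dq': array([ 1.65468355e-03,  4.30333926e-04, -2.17643159e-05,  2.93305759e-05,
       -1.85780521e-03, -1.05735934e-03]), 'joint_torque': array([-8.76512900e-06, -4.15829444e+01, -3.14869881e+01,  6.84991339e-02,
        2.88458902e-02,  1.01678589e-05]), 'tcp_pos': array([ 0.23371317, -0.60653223,  0.20544385]), 'ee_rot': array([ 9.83140127e-01,  1.82853742e-01,  8.20045809e-06, -1.06577062e-05]), 'contact_force': array([-0.01142188,  0.61329095,  0.78920407]), 'wrist_torque': array([ 0.00385982,  0.01954507, -0.01222104]), 'grip_force': 0.0, 'grip_width': 0.09403307746568867}
```

View pics/scene0.png

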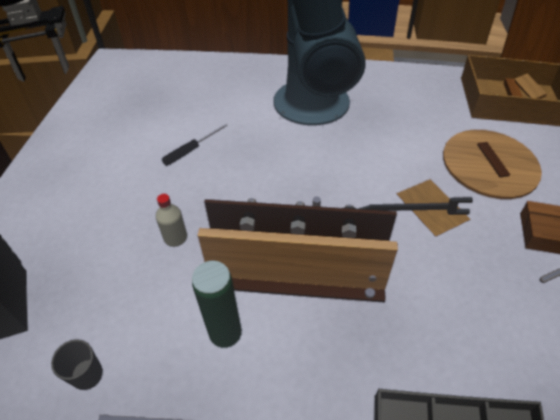

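View pics/top0.png

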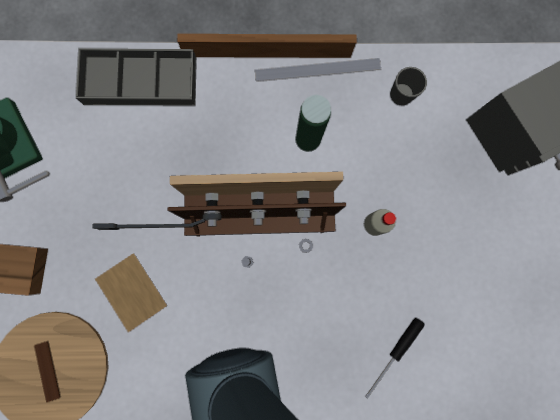

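The spanner is on the robot's left bolt: its head is at about top (197,213) and scene (231,350). The free heads are at top (195,259) and (197,302), and the glue is at top (381,222). Next I triangulate these.

Run:
```python
from h import *
s=camera("scene");t=camera("top")
pts={"A":((231,350.1),(196.6,213.2)),"B":((230.7,294),(195.2,259)),"C":((222.4,246.6),(197,302.1)),"gap":((219.7,295.9),(190.3,257.7)),"end":((206,461.5),(226.9,106.2))}
for k,(a,b) in pts.items():
    X,e=tri([ray(s,a),ray(t,b)]);print(k,X.round(4),np.round(e,4), atz(t,b,.125).round(4),atz(s,a,.125).round(4))
print("bracket",atz(t,(207,261.1),0),atz(s,(268,296.8),0)) 
o=get_obs();print(o["time"],o["tcp_pos"],o["ee_rot"],tcp_to_grasp)
# plate top edge, by corner pixels in top image
for rc in ((208,168),(205,346),(179,168),(173,343)): print(rc,atz(t,rc,.155).round(3),atz(t,rc,.14).round(3))
from scipy.spatial.transform import Rotation as R
print(R.from_quat(o["ee_rot"]).as_matrix().round(3))
```

```text
A [0.552  0.1086 0.1243] [0.0024 0.0024] [0.552  0.1061 0.125 ] [0.5521 0.1109 0.125 ]
B [0.5564 0.0143 0.1172] [0.0016 0.0016] [0.5549 0.0157 0.125 ] [0.5627 0.0133 0.125 ]
C [ 0.5519 -0.0715  0.1228] [0.0016 0.0016] [ 0.5513 -0.0697  0.125 ] [ 0.5537 -0.0726  0.125 ]
gap [0.5598 0.0167 0.1522] [0.0006 0.0006] [0.5647 0.0183 0.125 ] [0.5374 0.014  0.125 ]
end [0.4903 0.3052 0.1463] [0.0016 0.0016] [0.4922 0.3122 0.125 ] [0.4698 0.3158 0.125 ]
bracket [0.54905758 0.01532243 0.        ] [0.55727092 0.01909525 0.        ]
1.4 [ 0.23367669 -0.60655397  0.20544248] [ 9.83144192e-01  1.82831881e-01 -1.30678617e-05 -8.89257959e-06] 0.0188
(208, 168) [0.525 0.186 0.155] [0.527 0.19  0.14 ]
(205, 346) [ 0.531 -0.151  0.155] [ 0.533 -0.154  0.14 ]
(179, 168) [0.581 0.188 0.155] [0.584 0.192 0.14 ]
(173, 343) [ 0.593 -0.147  0.155] [ 0.596 -0.149  0.14 ]
[[ 0.933  0.36  -0.   ]
 [ 0.36  -0.933  0.   ]
 [-0.    -0.    -1.   ]]
```

```bash
python3 -m crank '[[[0,0,0.0185,0,0,-0.5,0],[0,0,0.0185,0,0,-0.5,0],[0,0,0.0185,0,0,-0.5,0],[0,0,0,0.444,-0.944,0,0],[0,0,0,0.444,-0.944,0,0],[0,0,0,0.444,-0.944,0,0],[0,0,0,0.444,-0.944,0,0],[0,0,0,0.444,-0.944,0,0]]]' 30
python3 -m crank '[[[0,0,0,0.444,-0.944,0,0],[0,0,0,0.444,-0.944,0,0],[0,0,0,0.444,-0.944,0,0],[0,0,0,0.444,-0.944,0,0],[0,0,0,0.444,-0.944,0,0],[0,0,0,0.444,-0.944,0,0],[0,0,0,0.444,-0.944,0,0],[0,0,0,0.444,-0.944,0,0]]]'
python3 -m crank '[[[0,0,0,0.444,-0.944,0,0],[0,0,0,0.444,-0.944,0,0],[0,0,0,0.444,-0.944,0,0],[0,0,0,0.444,-0.944,0,0],[0,0,0,0.444,-0.944,0,0],[0,0,0,0.444,-0.944,0,0],[0,0,0,0.444,-0.944,0,0],[0,0,0,0.444,-0.944,0,0]]]'
```

```text
time: 2.07
tcp_pos: [0.298, -0.4623, 0.2505]
ee_rot: [1.0, 0.009, 0.0, 0.0]
contact_force: [1.4, -0.1, 0.7]
grip_width: 0.0942
grip_force: 0.0
time: 2.73
tcp_pos: [0.4002, -0.2337, 0.2507]
ee_rot: [1.0, 0.009, 0.0, 0.0]
contact_force: [0.4, -0.5, -0.6]
grip_width: 0.0936
grip_force: 0.0
time: 3.4
tcp_pos: [0.5025, -0.005, 0.2507]
ee_rot: [1.0, 0.01, 0.0, 0.0]
contact_force: [0.2, 0.3, 1.0]
grip_width: 0.094
grip_force: 0.0
```

```bash
python3 -m crank '[[[0,0,0,0.44,-0.925,0,0],[0,0,0,0.44,-0.925,0,0],[0,0,0,0.44,-0.925,0,0],[0,0,0,0.44,-0.925,0,0],[0,0,0,0,0,0,0],[0,0,0,0,0,0,0]]]'
python3 - <<'E'
from h import *
from scipy.spatial.transform import Rotation as R
o=get_obs();p=camera("wrist");T=np.eye(4);T[:3,:3]=R.from_quat(o["ee_rot"]).as_matrix();T[:3,3]=o["tcp_pos"];T=T@np.array(p["tool_from_camera"])
cv2.imwrite("pics/w1.png",p["color"][:,:,::-1]);np.save("T.npy",T)
print(o["tcp_pos"],o["ee_rot"],T.round(3).tolist())
for q,z in(("spanner_bolt",.125),("bolt_b",.125),("gap",.155),("bracket",0)):
    for d in tip_of(p,q)[:3]: print(q,np.round(d["location"],1),round(d["confidence"],2),atz(p,d["location"],z,T).round(4))
s=camera("scene");t=camera("top")
a=tip_of(s,"spanner_bolt");b=tip_of(t,"spanner_bolt");e1=tip_of(s,"spanner_end");e2=tip_of(t,"spanner_end")
for u,v in((a,b),(e1,e2)):
    if u and v: print(tri([ray(s,u[0]["location"]),ray(t,v[0]["location"])]))
E
```

```text
time: 3.9
tcp_pos: [0.5528, 0.1065, 0.2503]
ee_rot: [1.0, 0.011, -0.0, 0.0]
contact_force: [-0.6, 0.4, 0.2]
grip_width: 0.0944
grip_force: 0.0
[0.55278103 0.10645661 0.25026863] [ 9.99942185e-01  1.07495673e-02 -2.45107443e-04  1.17148726e-04] [[0.021, 0.973, 0.23, 0.617], [-1.0, 0.02, 0.004, 0.108], [-0.001, -0.23, 0.973, 0.429], [0.0, 0.0, 0.0, 1.0]]
bolt_b [205.1 477.4] 0.86 [ 0.553  -0.0724  0.125 ]
bolt_b [203.2 378.1] 0.8 [0.5528 0.0206 0.125 ]
gap [214.3 392.3] 0.64 [0.55   0.0167 0.155 ]
bracket [184.6 353. ] 0.91 [0.5496 0.0186 0.    ]
(array([0.55134405, 0.10828912, 0.12786087]), [np.float64(3.7963357790703026e-05), np.float64(3.796335779066017e-05)])
(array([0.58385677, 0.09206624, 0.31608368]), [np.float64(0.15947861637780814), np.float64(0.15947861637780822)])
```

View pics/w1.png

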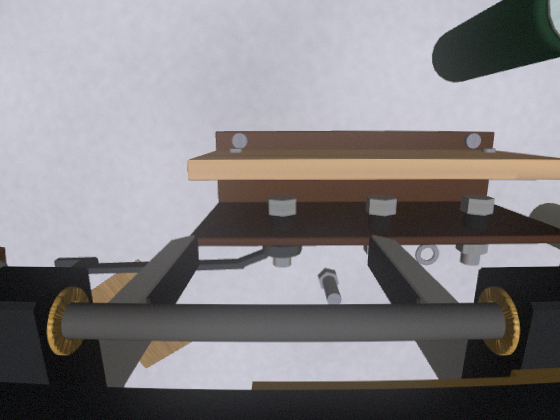

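The wrist view shows the three heads at (206,282), (206,382) and (205,478). The left one carries the spanner, and the plate's top edge is at row ~240.

Run:
```python
from h import *
T=np.load("T.npy");p=camera("wrist");im=p["color"]
for rc in((206,282),(206,382),(205,478)): print(rc,atz(p,rc,.125,T).round(4),atz(p,rc,.132,T).round(4))
for rc in((240,240),(241,540),(180,200),(180,540)): print(rc,atz(p,rc,.155,T).round(4),atz(p,rc,.14,T).round(4))
cv2.imwrite("pics/w2.png",cv2.resize(im[140:280,180:380],None,fx=4,fy=4,interpolation=cv2.INTER_CUBIC)[:,:,::-1])
```

```text
(206, 282) [0.5483 0.1078 0.125 ] [0.5499 0.1078 0.132 ]
(206, 382) [0.5503 0.0168 0.125 ] [0.5518 0.0189 0.132 ]
(205, 478) [ 0.5531 -0.0729  0.125 ] [ 0.5546 -0.0688  0.132 ]
(240, 240) [0.5252 0.1424 0.155 ] [0.5202 0.1443 0.14  ]
(241, 540) [ 0.5288 -0.1164  0.155 ] [ 0.524  -0.1287  0.14  ]
(180, 200) [0.5752 0.1743 0.155 ] [0.5729 0.1779 0.14  ]
(180, 540) [ 0.5818 -0.1058  0.155 ] [ 0.5799 -0.1175  0.14  ]
```

View pics/w2.png

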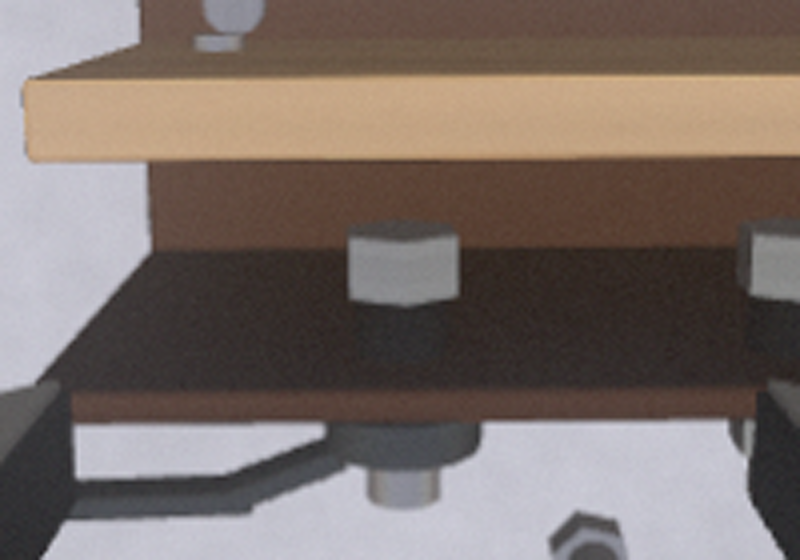

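```bash
python3 -m crank '[[[0,0,0,-0.06,-0.03,0,0],[0,0,0,0,0,0.6,0],[0,0,0,0,0,0.6,0],[0,0,0,0,0,0.6,0],[0,0,0,0,0,0.6,0],[0,0,0,0,0,0.6,0.3],[0,0,0,0,0,0,0.3]]]' 
python3 -m crank '[[[0,0,0,0,0,0.4,0.3],[0,0,0,0,0,0.5,0.3],[0,0,0,0,0,0.5,0.3],[0,0,0,0,0,0.4,0.3],[0,0,0,0,0,0,0.3]]]'
python3 - <<'E'
from h import *
p=camera("wrist");cv2.imwrite("pics/w3.png",p["color"][:,:,::-1])
o=get_obs();print(o["time"],o["tcp_pos"],o["ee_rot"],o["contact_force"],o["grip_width"])
E
```

```text
time: 5.08
tcp_pos: [0.5481, 0.1063, 0.1564]
ee_rot: [1.0, 0.01, -0.004, -0.0]
contact_force: [-0.4, -0.3, 0.4]
grip_width: 0.0841
grip_force: 0.0
time: 5.5
tcp_pos: [0.5495, 0.1063, 0.1043]
ee_rot: [1.0, 0.01, -0.002, -0.0]
contact_force: [-0.4, -0.9, 0.0]
grip_width: 0.0657
grip_force: 0.0
5.55 [0.55032226 0.10628731 0.10563646] [ 9.99954264e-01  9.51931539e-03 -9.23180630e-04 -3.57520472e-05] [ 0.25973411 -0.08420388  0.52913721] 0.06614753956721066
```

View pics/w3.png

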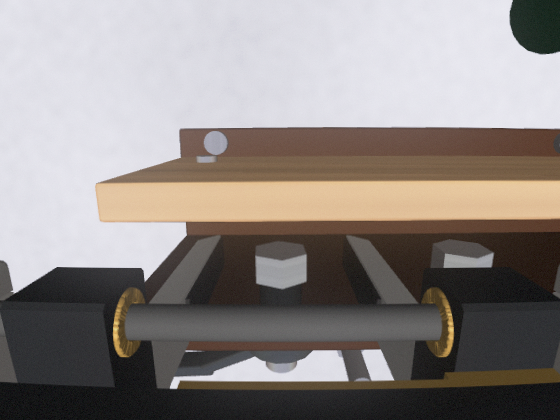

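The fingers straddle the spanner bolt's head, which is at (265,281) and centred between them. I'll close now.

```bash
python3 -m crank '[[[0,0,0,0,0,0,1],[0,0,0,0,0,0,1],[0,0,0,0,0,0,1],[0,0,0,0,0,0,1],[0,0,0,0,0,0,1],[0,0,0,0,0,0,1],[0,0,0,0,0,0,1],[0,0,0,0,0,0,1]]]' 35
python3 -m crank '[[[0,0,0,0,0,0,1],[0,0,0,0,0,0,1],[0,0,0,0,0,0,1],[0,0,0,0,0,0,1],[0,0,0,0,0,0,1],[0,0,0,0,0,0,1],[0,0,0,0,0,0,1],[0,0,0,0,0,0,1]]]' 35
python3 - <<'E'
from h import *
p=camera("top");cv2.imwrite("pics/t2.png",p["color"][:,:,::-1]);s=camera("scene");cv2.imwrite("pics/s2.png",s["color"][:,:,::-1])
for q in("spanner_end","glue"): print(q,tip_of(s,q)[:2],tip_of(p,q)[:2])
E
```

```text
time: 6.22
tcp_pos: [0.551, 0.1078, 0.1067]
ee_rot: [1.0, 0.009, 0.0, -0.002]
contact_force: [0.0, 5.2, 0.5]
grip_width: 0.024
grip_force: 35.0
time: 6.88
tcp_pos: [0.551, 0.1077, 0.1067]
ee_rot: [1.0, 0.009, 0.0, -0.001]
contact_force: [-0.2, 5.1, 0.7]
grip_width: 0.0239
grip_force: 35.0
spanner_end [{'location': [210.6, 459.4], 'confidence': 0.58}] [{'location': [196.3, 300.1], 'confidence': 0.57}, {'location': [226.3, 108.5], 'confidence': 0.5}]
glue [{'location': [235.0, 174.3], 'confidence': 0.67}] [{'location': [223.1, 372.7], 'confidence': 0.86}, {'location': [196.2, 258.3], 'confidence': 0.43}]
```

The width of 24.0 mm matches the across-flats size, so the grip is square. I'll let it settle and check that it has stopped.

```bash
cat > se.py <<'E'
from h import *
s=camera("scene");t=camera("top");o=get_obs()
L=[d["location"] for d in tip_of(s,"spanner_end") if d["location"][1]>400][:1];M=[d["location"] for d in tip_of(t,"spanner_end") if d["location"][1]<150][:1]
print(o["time"],L,M, tri([ray(s,L[0]),ray(t,M[0])]) if L and M else "")
cv2.imwrite("pics/s%d.png"%(o["time"]*10),s["color"][180:260,330:500][:,:,::-1])
E
python3 se.py
python3 -m crank '[[[0,0,0,0,0,0,1],[0,0,0,0,0,0,1],[0,0,0,0,0,0,1],[0,0,0,0,0,0,1],[0,0,0,0,0,0,1],[0,0,0,0,0,0,1],[0,0,0,0,0,0,1],[0,0,0,0,0,0,1]]]' >/dev/null
python3 -m crank '[[[0,0,0,0,0,0,1],[0,0,0,0,0,0,1],[0,0,0,0,0,0,1],[0,0,0,0,0,0,1],[0,0,0,0,0,0,1],[0,0,0,0,0,0,1],[0,0,0,0,0,0,1],[0,0,0,0,0,0,1]]]'>/dev/null
python3 -m crank '[[[0,0,0,0,0,0,1],[0,0,0,0,0,0,1],[0,0,0,0,0,0,1],[0,0,0,0,0,0,1],[0,0,0,0,0,0,1],[0,0,0,0,0,0,1],[0,0,0,0,0,0,1],[0,0,0,0,0,0,1]]]' 
python3 se.py
python3 -m crank '[[[0,0,0,0,0,0,1],[0,0,0,0,0,0,1],[0,0,0,0,0,0,1],[0,0,0,0,0,0,1],[0,0,0,0,0,0,1],[0,0,0,0,0,0,1],[0,0,0,0,0,0,1],[0,0,0,0,0,0,1]]]' >/dev/null
python3 -m crank '[[[0,0,0,0,0,0,1],[0,0,0,0,0,0,1],[0,0,0,0,0,0,1],[0,0,0,0,0,0,1],[0,0,0,0,0,0,1],[0,0,0,0,0,0,1],[0,0,0,0,0,0,1],[0,0,0,0,0,0,1]]]' >/dev/null
python3 -m crank '[[[0,0,0,0,0,0,1],[0,0,0,0,0,0,1],[0,0,0,0,0,0,1],[0,0,0,0,0,0,1],[0,0,0,0,0,0,1],[0,0,0,0,0,0,1],[0,0,0,0,0,0,1],[0,0,0,0,0,0,1]]]' 
python3 se.py
python3 - <<'E'
import cv2,glob,numpy as np
f=sorted([g for g in glob.glob("pics/s*.png") if g[6:-4].isdigit() and cv2.imread(g).shape[0]==80],key=lambda g:int(g[6:-4]));a=[cv2.imread(g) for g in f];print(f)
print([cv2.absdiff(a[0],b)[:70,80:].mean() for b in a],cv2.absdiff(a[-2],a[-1])[:70,80:].mean())
cv2.imwrite("pics/cmp.png",cv2.resize(np.vstack([a[0],a[-1]]),None,fx=3.5,fy=3.5))
E
```

```text
7.2833 [[210.4, 457.9]] [[229.6, 105.8]] (array([0.48635419, 0.30761667, 0.13112442]), [np.float64(0.002351684751898895), np.float64(0.0023516847518989083)])
time: 9.38
tcp_pos: [0.551, 0.1077, 0.1067]
ee_rot: [1.0, 0.009, 0.0, -0.001]
contact_force: [0.6, 4.6, 0.6]
grip_width: 0.0238
grip_force: 35.0
9.4833 [[210.9, 457.2]] [[227.7, 108.2]] (array([0.48988169, 0.30397626, 0.13294298]), [np.float64(0.0009989414256729415), np.float64(0.000998941425672868)])
time: 11.58
tcp_pos: [0.551, 0.1077, 0.1067]
ee_rot: [1.0, 0.01, 0.0, -0.001]
contact_force: [0.4, 5.7, 0.7]
grip_width: 0.0238
grip_force: 35.0
11.6833 [[210.7, 459.4]] [[230.1, 107.6]] (array([0.48565052, 0.30817584, 0.12879126]), [np.float64(0.0005038528939055963), np.float64(0.0005038528939055398)])
['pics/s72.png', 'pics/s94.png', 'pics/s116.png']
[np.float64(0.0), np.float64(0.8271428571428572), np.float64(0.8274603174603175)] 0.777989417989418
```

View pics/cmp.png

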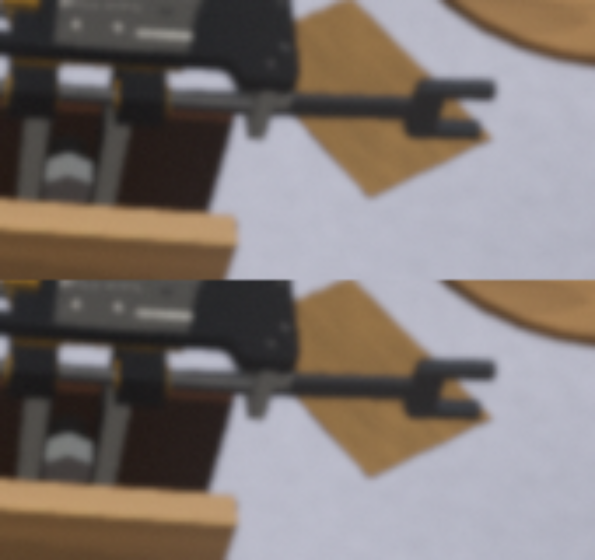

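The spanner is level and has not moved over 4.4 s: its end is at the same pixels in both crops. The head (68,165) sits between the fingers at 35 N.

```bash
python3 -c "
from workcell import *
print(hand_in())"
```

```text
the job is handed in; nothing more can be done
None
```

I handed the job in with the gripper still holding the spanner bolt's head across its flats (23.8 mm opening, 35 N). The spanner was at rest and about level for the last 4.4 s, and the arm kept well clear of the glue bottle; the judge returned no verdict.

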